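# Release a jammed tester drawer through its hidden port

## Robot

A 6-joint arm with a two-finger parallel gripper is mounted at the origin on a cart in front of the work surface, level with it; the furniture and walls round the work are solid. World frame = base frame: x ahead of the robot, y to its left, z up, the work surface at z = 0. Lengths are in m, angles in rad, forces in N, time in s.
With the tool pointing down it reaches from about 0.25 to 0.725 m from the base axis. Payload 4 kg.
Tool frame: the origin (TCP) lies between the finger pads; the fingertips stand 17 mm ahead of it and the grasp point (between the pads) lies 2 mm behind it; z points along the fingers, x is the direction in which the jaws open and shut, and the axes are right-handed (so a half turn about z gives the same grasp; the last joint's range is limited). The gripper opens to 85 mm and grips with 20 to 120 N. Pads are 22 mm wide; open, the fingers measure 114 mm over their backs; the gripper's body (76 mm by 85 mm) begins 54 mm behind the grasp point. The pads swing forward as they close: fully open they stand 13 mm farther back than shut.
Start: joints at [1.278, 0.241, 0.005, 1.335, 0, 1.571], TCP at [0.144, 0.479, 0.248] pointing down, gripper open.
Joint ranges: [-2.72, 2.72], [-1.05, 1.87], [-1.09, 1.28], [-1.99, 2.15], [-1.42, 1.44], [-3.14, 3.14]. Speed limits (rad/s): [2.79, 2.79, 3.14, 3.14, 3.14, 3.14].

## Interface

Orientations are given as a unit quaternion [x, y, z, w].
In Python, from workcell import telemetry, cams, workorder gives the robot as it stands. The module is installed in compiled form; this text tells all that it offers.
- The arm moves only by the tool apply_moves, never from a script. Its argument "moves" is a list that holds one entry, the list of rows, each a list of 4 numbers: the shift along the tool's x, y, z in mm, then the turn about the tool's z in degrees. A call has exactly 10 rows; each row shifts and turns the pose as measured when the row begins, along the tool's axes as they then stand; what a row does not reach is not made up. A row lasts 1/10 s, in which the tool goes at most 50 mm and 8.59 degrees, less where a joint would pass 70% of its speed; a pose out of reach is approached as far as the arm can. A call with a gripper value outside its range is refused whole. "hand" is the gripper's target within -1 to 1 (fully open at 1, half-way at 0, shut at -1), set as the call begins (left out, the last holds). The fingers move at their own pace and stop on an object; the grip force is fixed at half the most. Time passes only in rows, so rows that do not move let the fingers close, or fill a call up. It gives the time, the measured TCP pose, the force and the opening at its end, in the units of the state.
- telemetry.get_obs(): the state, without advancing time (a new reading comes with each control period).
- cams.camera(name): name is "scene" or "side" or "wrist"; returns a dict with "color" (384x512x3 uint8, red, green, blue), "fovy" (degrees; the focal length in pixels is half the picture's height over the tangent of half this angle, whatever the lens; pixels are square), "cx", "cy" (the principal point, pixels), "camera_from_world" (4x4, takes a point from world to camera coordinates). Camera axes: x right, y down, z forward; pixel columns grow to the right and rows downward; lengths in m; the calibration is good to about 2 mm. A picture is of the moment at which its call begins. There is no depth.
- workorder.job_done(): hands the job in, once; it reports no verdict.
The state is a dict: "clock": time; "joint_pos": joint angles; "joint_vel": joint speeds; "tau": joint torques, N m; "eef_pos": TCP position; "tool_rot": TCP orientation; "ft_force": force on the tool from outside, world axes, zero at the start; "ft_torque": the same for the moment, N m; "grip_width": finger opening in m.
Only numpy, scipy, OpenCV 4.12 (cv2) and the standard library are available. Lean on these libraries where they do the work, as an engineer would, in place of code of your own. Each camera call takes 0.05 s, during which the arm holds its last target. There are 200 camera calls.

## Task

The test drawer of the grey board tester is jammed shut. Take the amber-handled driver out of its stand, feel along the floor of the black channel on the sloped panel with its tip until it drops at the hidden release plug, then, with the driver square to the panel, push the plug all the way in so that the drawer comes out. Then put the driver back in its stand, blade down, handle resting on the stand, and leave the jar, the dongle and the brush where they are.

Things in the scene. Friction and masses are not known exactly. Their poses are not given: they have to be found in the camera images.
- tester: Grey bench tester, fixed, 175 deep, 220 wide, 194 mm high. Origin under its middle; front faces its -x, z up. Above a 72 mm front face a panel slopes up to the rear at 28 deg to the level; a white hood overhangs it, its front edge at x=-64, z=166 to 194 mm, so a tool must lean forward-down, square to the panel.
- channel (a point): Middle of the channel's floor on the sloped panel: y along the channel, z square out of the panel, x up the slope. Floor 80 mm long (y -40 to 40), 14 wide, 5 mm below the panel, flanks flaring to 24 mm. Somewhere at y -28 to 28 (its middle) is a flush plug, 12 mm long, full width, same black: it yields to 2-3 N, moves in 12 mm along -z, stays. The floor is rigid.
- drawer (a joint): Travel in m of the white drawer in the tester's front face: 0 shut, 0.030 fully out (towards the tester's -x). It is flush and has nothing to pull; a lever moves it out 2.5 mm for each mm the hidden plug is pushed in, and it stays where it is.
- driver: Amber driver, 0.07 kg, 159 mm long, standing blade down in its stand. Its y runs up the tool from blade to handle; the tool's centre line lies 13 mm from the origin along its z. Handle 24 mm (across its x) by 26 mm (across its z), from 20 mm below the origin (its shoulder, resting on the stand) to 75 mm above it; blade 5 mm thick, its tip 80 mm below the origin.
- driver_tip (a point): Rounded end of the driver's blade, on the centre line; axes as the driver's.
- stand_top (a point): Middle of the mouth of the bore in the aluminium driver stand (fixed, 68 mm square, 72 mm high; this point 72 mm up, z up). The bore is 15 mm wide, with a 4 mm chamfer, and 64 mm deep.
- bud_jar: Clear jar of cotton buds, 77 mm across, 80 mm high, loose; origin under its middle. Bystander.
- dongle: Blue dongle, 18 x 48 x 12 mm, loose, flat on the bench. Bystander.
- brush: Black static brush, 27 x 157 x 10 mm, loose, flat on the bench. Bystander.

How it is judged:
On the way:
1. The driver's tip has gone at least 8 mm below the channel's floor, into the port, square to the panel within 0.2 rad, and has pushed the plug in so that the drawer stands out at least 22 mm (angle between the y axis of driver_tip and the z axis of channel, either way round below 0.2 rad and z of driver_tip in the frame of channel below -0.008 m and x of driver_tip in the frame of channel between -0.01 and 0.01 m and y of driver_tip in the frame of channel between -0.042 and 0.042 m and value of joint drawer above 0.022 m), for 0.1 s.
At the end, for the whole second after the job is handed in: The drawer stands out at least 22 mm (of 30), and the driver stands at rest in its stand, blade down, tip within 10 mm of the bore's axis, within 0.1 rad of upright, its handle's shoulder within about 3 mm of the stand's top (value of joint drawer above 0.022 m and horizontal distance between driver_tip and stand_top below 0.01 m and height (world z) of driver between 0.089 and 0.0955 m and angle between driver's own y axis and vertical below 0.1 rad and linear speed of driver below 0.02 m/s); the robot touches nothing.
It fails at once if the jar of cotton buds is shifted 30 mm or more, or tipped (distance of bud_jar from where it was at the start of the episode above 0.03 m or angle between bud_jar's own z axis and vertical above 0.3 rad).
It fails at once if the dongle or the brush is shifted 30 mm or more (distance of any of dongle, brush from where it was at the start of the episode above 0.03 m).
It also fails if it takes over 58 s, if anything falls off the work surface, if the arm or the gripper's body presses on something with over 40 N, if the wrist force passes 120 N, or if a joint passes its speed limit or range.

## Working session

There is one attempt and no reset: what is moved stays moved. The work goes in short steps, Python scripts to look and compute and a tool call to move; the robot and the scene stay as the last step left them, time stands still between calls to the robot, and variables do not carry over. Pictures are saved under pics/ and viewed, about 8 in all and at most 12, crops included, and the job is handed in when it is done.

Besides the shell and the picture viewer there is one more tool, called after "Emit:" by a JSON object that holds its "method" and its "body". apply_moves: Moves the arm, as the interface text tells. Its arguments: {"type":"object","properties":{"moves":{"type":"array"},"hand":{"type":"number"}},"required":["moves"]}

```bash
mkdir -p pics; cat > h.py <<'E'
import numpy as np, cv2
from workcell import telemetry, cams, workorder
from scipy.spatial.transform import Rotation as R
def snap(n,f):
    c=cams.camera(n); cv2.imwrite(f'pics/{f}.png',c['color'][:,:,::-1]); np.save(f'pics/{f}.npy',c,allow_pickle=True); return c
def load(f): return np.load(f'pics/{f}.npy',allow_pickle=True).item()
def foc(c): return 192/np.tan(np.radians(c['fovy'])/2)
def ray(c,u,v):
    T=np.array(c['camera_from_world']); f=foc(c)
    d=T[:3,:3].T@np.array([(u-c['cx'])/f,(v-c['cy'])/f,1]); return -T[:3,:3].T@T[:3,3], d/np.linalg.norm(d)
def onz(c,u,v,z):
    o,d=ray(c,u,v); return o+d*(z-o[2])/d[2]
def proj(c,p):
    T=np.array(c['camera_from_world']); q=T[:3,:3]@np.array(p)+T[:3,3]; f=foc(c); return np.array([c['cx']+f*q[0]/q[2],c['cy']+f*q[1]/q[2]])
def two(c1,p1,c2,p2):
    o1,d1=ray(c1,*p1);o2,d2=ray(c2,*p2)
    t=np.linalg.lstsq(np.c_[d1,-d2],o2-o1,rcond=None)[0]; a=o1+t[0]*d1;b=o2+t[1]*d2
    return (a+b)/2,np.linalg.norm(a-b)
E
python3 - <<'E'
from h import *
for n in ['scene','side','wrist']:
    c=snap(n,n+'0'); print(n,c['fovy'],c['cx'],c['cy'],ray(c,256,192))
a=[cv2.imread(f'pics/{n}0.png') for n in ['scene','side','wrist']]
cv2.imwrite('pics/w.png',a[2])
print(telemetry.get_obs())
E
```

```text
scene 52.045575829670874 266.22637707708225 194.60923133312545 (array([-0.07510265, -0.2665775 ,  0.68007454]), array([ 0.6193202 ,  0.43587115, -0.65303816]))
side 45.57875548084056 262.5467397788124 190.36909025576654 (array([ 1.11047231, -0.01389422,  0.84016221]), array([-0.62602648,  0.11358234, -0.77148551]))
wrist 69.39639615681844 254.54461600898213 188.79123553088846 (array([0.07081196, 0.50119382, 0.3731491 ]), array([ 0.30070705, -0.08721333, -0.94972054]))
{'clock': 0.15, 'joint_pos': array([1.27796824e+00, 2.41232398e-01, 4.06330295e-03, 1.33519235e+00,
       3.22586778e-05, 1.57078644e+00]), 'joint_vel': array([-0.00133758, -0.00207629,  0.00288205, -0.00052817,  0.00068812,
        0.00045007]), 'tau': array([ 1.51950317e-04, -3.72634864e+01,  2.52638823e+01,  1.23758914e-02,
       -1.24309582e-05, -2.33071823e-06]), 'eef_pos': array([0.14419613, 0.47830188, 0.2476325 ]), 'tool_rot': array([ 8.02698835e-01,  5.96384077e-01, -6.37781974e-04,  4.53751696e-04]), 'ft_force': array([-0.71048222,  0.08184117,  0.41712664]), 'ft_torque': array([ 0.01846262, -0.01204873,  0.00396394]), 'grip_width': 0.08559318735736934}
```

View pics/scene0.png

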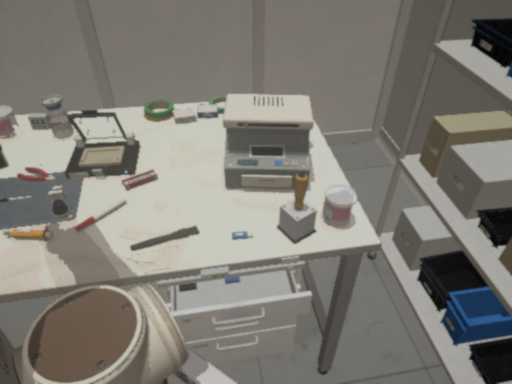

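View pics/side0.png

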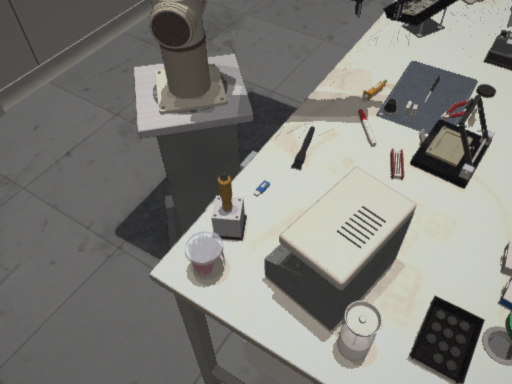

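The scene view shows the stand and driver at about (297,215), the tester at (267,140), the jar at (339,205), the dongle at (241,236) and the brush at (165,238). Next I'll zoom in and measure.

```bash
python3 - <<'E'
from h import *
s=load('scene0');d=load('side0')
a=s['color'][85:245,215:365,::-1]; b=d['color'][165:335,180:420,::-1]
A=cv2.resize(a,None,fx=3,fy=3,interpolation=cv2.INTER_CUBIC);B=cv2.resize(b,(345*1,int(170*345/240)),interpolation=cv2.INTER_CUBIC)
H=np.zeros((480,800,3),np.uint8);H[:,:450]=A;H[:B.shape[0],450:795]=B;cv2.imwrite('pics/z.png',H)
for n,c in(('s',s),('d',d)):
    hsv=cv2.cvtColor(c['color'],cv2.COLOR_RGB2HSV)
    m=cv2.inRange(hsv,(8,140,60),(25,255,255)); k,l,st,ce=cv2.connectedComponentsWithStats(m)
    print(n,[(st[i].tolist(),ce[i].round(1).tolist()) for i in range(1,k) if st[i][4]>30])
for n,p,z in [('dongle',(240,236),.006),('brushR',(198,230),.005),('brushL',(133,246),.005),('jar',(340,190),.08),('stand',(298,210),.072)]: print(n,onz(s,*p,z).round(3))
for n,p,z in [('stand',(228,212),.072),('jar',(206,243),.08),('dongle',(262,187),.006)]: print(n,onz(d,*p,z).round(3))
E
```

```text
s [([12, 231, 31, 6, 127], [28.9, 233.8])]
d [([364, 82, 21, 18, 81], [374.0, 89.9]), ([218, 176, 13, 33, 269], [225.2, 191.5])]
dongle [0.415 0.123 0.006]
brushR [0.374 0.216 0.005]
brushL [0.252 0.301 0.005]
jar [ 0.616 -0.023  0.08 ]
stand [0.506 0.026 0.072]
stand [0.528 0.031 0.072]
jar [ 0.6   -0.025  0.08 ]
dongle [0.422 0.126 0.006]
```

View pics/z.png

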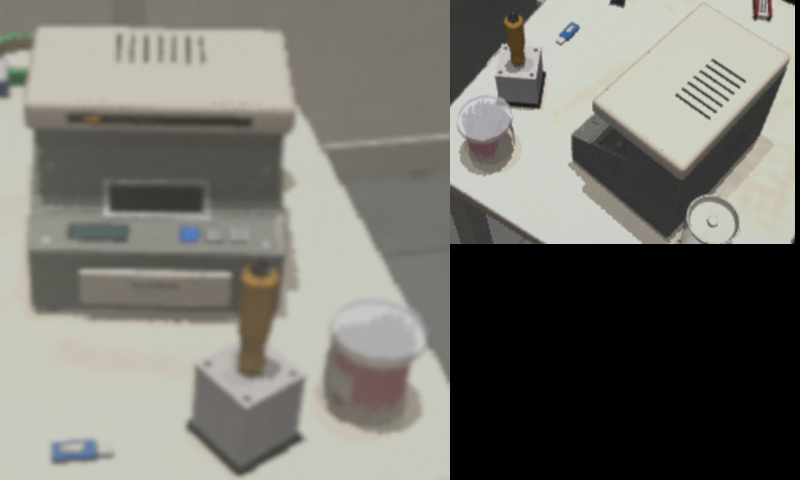

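```bash
python3 - <<'E'
from h import *
s=load('scene0');d=load('side0')
P=lambda u,v:(215+u/3,85+v/3)
D=lambda u,v:(180+(u-450)*240/345,165+v*240/345)
L=onz(s,*P(35,300),0);Rr=onz(s,*P(281,311),0);print(L,Rr,np.linalg.norm(L-Rr))
# front top edge at z=.072
l2=onz(s,*P(31,252),.072);r2=onz(s,*P(284,253),.072);print(l2,r2,np.linalg.norm(l2-r2))
# hood front-top edge z=.194 
l3=onz(s,*P(29,105),.194);r3=onz(s,*P(293,108),.194);print('hood',l3,r3)
# hood corners side view, z=.194
for q in [(597,103),(685,168),(787,55),(703,5)]: print('sidehood',onz(d,*D(*q),.194).round(4))
T=two(s,P(157,198),s,P(157,198)) if 0 else None
# driver top & shoulder
print('top',onz(s,*P(260,262),.072+.095), onz(d,*D(514,14),.167))
print('sh',onz(s,*P(252,366),.072), onz(d,*D(517,62),.072))
# stand top corners
for q in [(195,378),(247,408),(303,377),(252,345)]: print(onz(s,*P(*q),.072).round(4))
E
```

```text
[0.54730874 0.26827196 0.        ] [0.66350869 0.08043494 0.        ] 0.2208736669645604
[0.52900436 0.25389632 0.072     ] [0.65341821 0.07944209 0.072     ] 0.21427338325775583
hood [0.557088   0.27117186 0.194     ] [0.67841753 0.09850454 0.194     ]
sidehood [0.6919 0.1047 0.194 ]
sidehood [0.7958 0.1782 0.194 ]
sidehood [0.6742 0.3523 0.194 ]
sidehood [0.5713 0.2793 0.194 ]
top [0.52040901 0.03405787 0.167     ] [0.50733102 0.03361388 0.167     ]
sh [0.5160103  0.02959996 0.072     ] [0.51676089 0.02943723 0.072     ]
[0.4797 0.0577 0.072 ]
[0.4751 0.0096 0.072 ]
[ 0.5279 -0.0079  0.072 ]
[0.5366 0.0418 0.072 ]
```

Emit:
{"method": "apply_moves", "body": {"moves": [[[0,0,-10,-8.5],[0,0,-10,-8.5],[0,0,-10,-8.5],[0,0,-10,-8.5],[0,0,-10,-8.5],[0,0,0,-8.5],[-45,5,0,0],[-45,5,0,0],[-45,5,0,0],[-45,5,0,0]]], "hand": 1}}

```text
clock: 1.15
eef_pos: [0.264, 0.3415, 0.2952]
tool_rot: [0.454, 0.891, -0.005, 0.0]
ft_force: [-0.4, 0.3, -0.0]
grip_width: 0.0853
```

Emit:
{"method": "apply_moves", "body": {"moves": [[[-45,5,0,0],[-45,5,0,0],[-45,5,0,0],[-45,5,0,0],[-45,5,0,0],[-45,5,0,0],[-45,0,0,0],[-40,0,0,0],[0,0,0,0],[0,0,0,0]]]}}

```text
clock: 2.15
eef_pos: [0.5058, 0.0538, 0.2936]
tool_rot: [0.458, 0.889, -0.006, -0.001]
ft_force: [-0.2, -0.4, 0.5]
grip_width: 0.0858
```

```bash
cat >> h.py <<'E'
def goto(x,y,z=None):
    o=telemetry.get_obs(); r=R.from_quat(o['tool_rot']); p=o['eef_pos']
    t=np.array([x,y,p[2] if z is None else z]); m=r.as_matrix()
    print('clock',round(o['clock'],2),'tcp',p.round(4),'xyaw',round(np.degrees(np.arctan2(m[1,0],m[0,0])),1),'down',m[:,2].round(3),'tool mm',(1000*r.inv().apply(t-p)).round(1),'F',o['ft_force'].round(2),'w',round(o['grip_width'],4),'j',o['joint_pos'].round(2))
E
python3 - <<'E'
from h import *
goto(.516,.0295)
c=snap('wrist','w1'); print(ray(c,256,192))
cv2.imwrite('pics/w1b.png',cv2.resize(c['color'][:,:,::-1],None,fx=1.5,fy=1.5))
E
```

```text
clock 2.15 tcp [0.5058 0.0538 0.2936] xyaw 125.5 down [-0.007 -0.01  -1.   ] tool mm [-25.8  -5.8   0.2] F [-0.23 -0.42  0.5 ] w 0.0858 j [ 0.11  0.25  0.13  1.46 -0.01 -0.51]
(array([0.44430219, 0.01078686, 0.42013347]), array([ 0.24543838,  0.17615797, -0.95327246]))
```

View pics/w1b.png

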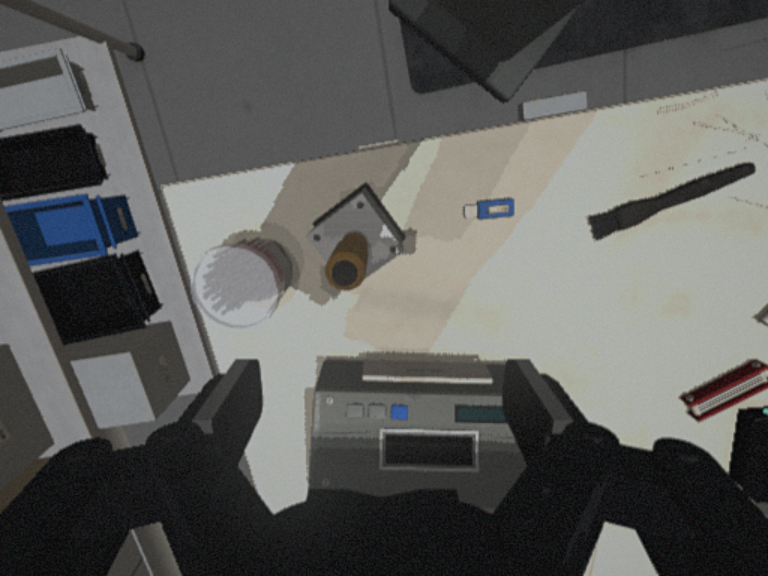

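```bash
cat >> h.py <<'E'
YT=np.radians(34.9); xt=np.array([np.cos(YT),np.sin(YT),0]); yt=np.array([-xt[1],xt[0],0]); nt=-np.sin(np.radians(28))*xt+np.array([0,0,np.cos(np.radians(28))])
def panel(c,u,v,off=0.,O=np.array([.678,.225,0])):
    p0=O-.0875*xt+np.array([0,0,.072])+off*nt; o,d=ray(c,u,v); return o+d*((p0-o)@nt)/(d@nt)
E
python3 - <<'E'
from h import *
c=load('w1');q=lambda u,v:(u/1.5,v/1.5)
print('top',onz(c,*q(345,272),.167)); print('sh',onz(c,*q(352,243),.072))
for a in [(313,222),(365,184),(404,238),(356,282)]: print('st',onz(c,*q(*a),.072).round(4))
for a in [(380,430),(478,430),(477,470),(381,467),(429,449)]: print('ch',panel(c,*q(*a)).round(4))
a,b=onz(c,*q(317,389),.072),onz(c,*q(508,389),.072); print('front edge',a,b)
a=[onz(c,*q(*k),.072) for k in [(363,378),(492,382)]]; print('drawer top',a)
s=load('scene0');P=lambda u,v:(215+u/3,85+v/3)
for a in [(157,198),(105,183),(209,183),(209,215),(104,215)]: print('ch scene',panel(s,*P(*a)).round(4))
print('2view',two(c,q(429,449),s,P(157,198)))
print('top2',two(c,q(345,272),s,P(260,268)))
jar=onz(c,*q(237,285),.08);print('jar',jar)
E
```

```text
top [0.51516371 0.03137399 0.167     ]
sh [0.51709546 0.02965456 0.072     ]
st [ 0.5213 -0.007   0.072 ]
st [0.4705 0.0108 0.072 ]
st [0.488  0.0631 0.072 ]
st [0.5437 0.052  0.072 ]
ch [0.6482 0.152  0.0833]
ch [0.5943 0.2278 0.0829]
ch [0.6212 0.244  0.0996]
ch [0.6712 0.1697 0.0988]
ch [0.6337 0.1984 0.0911]
front edge [0.65269084 0.08182527 0.072     ] [0.54731958 0.2289702  0.072     ]
drawer top [array([0.61763557, 0.11065233, 0.072     ]), array([0.55037934, 0.21186925, 0.072     ])]
ch scene [0.6343 0.1973 0.0911]
ch scene [0.6185 0.2417 0.0977]
ch scene [0.6714 0.1677 0.0982]
ch scene [0.6486 0.1524 0.0836]
ch scene [0.5958 0.2263 0.0831]
2view (array([0.63317693, 0.19721914, 0.09203263]), np.float64(0.0011111973433159976))
top2 (array([0.51554196, 0.03131036, 0.16596497]), np.float64(0.00034368325780707995))
jar [ 0.60291842 -0.03046931  0.08      ]
```

Emit:
{"method": "apply_moves", "body": {"moves": [[[-8,-2,0,0],[-8,-2,0,0],[-9,-2,0,0],[0,0,20,0],[0,0,25,0],[0,0,25,0],[0,0,25,0],[0,0,15,0],[0,0,0,0],[0,0,0,0]]]}}

```text
clock: 3.2
eef_pos: [0.5154, 0.0306, 0.1834]
tool_rot: [0.453, 0.892, -0.005, 0.002]
ft_force: [-0.1, -0.0, -0.6]
grip_width: 0.0855
```

```bash
python3 - <<'E'
from h import *
goto(.5158,.0308,.125)
E
```

```text
clock 3.2 tcp [0.5154 0.0306 0.1834] xyaw 126.2 down [-0.   -0.01 -1.  ] tool mm [ 0.4  0.8 58.4] F [-0.12 -0.01 -0.6 ] w 0.0855 j [ 0.07  0.31 -0.07  1.19 -0.01 -0.57]
```

Emit:
{"method": "apply_moves", "body": {"moves": [[[0,0,15,1],[0,0,15,0],[0,1,15,0],[0,0,11,0],[0,0,2,0],[0,0,0,0],[0,0,0,0],[0,0,0,0],[0,0,0,0],[0,0,0,0]]]}}

```text
clock: 4.2
eef_pos: [0.5238, 0.0311, 0.1342]
tool_rot: [0.46, 0.888, 0.0, 0.01]
ft_force: [0.5, 0.1, 0.4]
grip_width: 0.0854
```

Emit:
{"method": "apply_moves", "body": {"moves": [[[0,0,0,0],[0,0,0,0],[0,0,0,0],[0,0,0,0],[0,0,0,0],[0,0,0,0],[0,0,0,0],[0,0,0,0],[0,0,0,0],[0,0,0,0]]], "hand": -1}}

```text
clock: 5.2
eef_pos: [0.5236, 0.0319, 0.1351]
tool_rot: [0.46, 0.888, 0.001, 0.01]
ft_force: [-1.3, 0.2, 1.7]
grip_width: 0.0316
```

```bash
python3 - <<'E'
from h import *
goto(.5158,.0308,.125)
E
```

```text
clock 5.2 tcp [0.5236 0.0319 0.1351] xyaw 125.2 down [ 0.019 -0.007 -1.   ] tool mm [ 3.8 -7.2 10. ] F [-1.27  0.2   1.71] w 0.0316 j [ 0.07  0.35 -0.15  1.05 -0.01 -0.55]
```

Emit:
{"method": "apply_moves", "body": {"moves": [[[0,0,0,0],[0,0,0,0],[0,0,0,0],[0,0,0,0],[0,0,0,0],[0,0,0,0],[0,0,0,0],[0,0,0,0],[0,0,0,0],[0,0,0,0]]]}}

```text
clock: 6.2
eef_pos: [0.5236, 0.0319, 0.1351]
tool_rot: [0.46, 0.888, 0.001, 0.01]
ft_force: [0.9, 0.8, 1.5]
grip_width: 0.0316
```

```bash
python3 - <<'E'
from h import *
goto(.5158,.0308,.125)
c=snap('wrist','w2');d=snap('side','d2')
H=np.zeros((480,800,3),np.uint8);H[:384,:480]=c['color'][:,:480,::-1]
H[:480,480:]=cv2.resize(d['color'][130:250,185:265,::-1],(320,480),interpolation=cv2.INTER_CUBIC);cv2.imwrite('pics/v2.png',H)
E
```

```text
clock 6.2 tcp [0.5236 0.0319 0.1351] xyaw 125.2 down [ 0.019 -0.007 -1.   ] tool mm [ 3.7 -7.2  9.9] F [0.92 0.79 1.47] w 0.0316 j [ 0.07  0.35 -0.15  1.05 -0.01 -0.55]
```

View pics/v2.png

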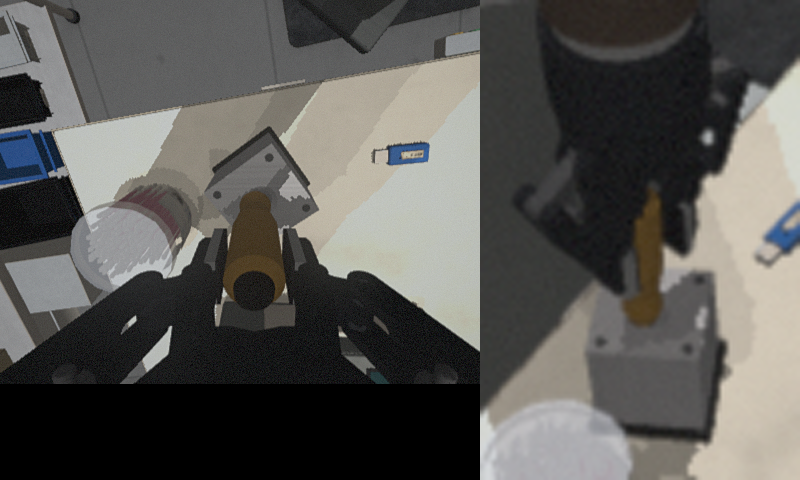

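The driver sits off-centre in the jaws: 7 mm off in tool y, with a width of 31.6 mm against the expected 24–26. I'll open, recentre and regrip.

Emit:
{"method": "apply_moves", "body": {"moves": [[[0,0,0,0],[0,0,0,0],[0,0,0,0],[0,0,0,0],[0,0,0,0],[2,-3,0,0],[1,-3,4,0],[0,-2,4,0],[0,0,2,0],[0,0,0,0]]], "hand": 0.5}}

```text
clock: 7.3
eef_pos: [0.5145, 0.0287, 0.1233]
tool_rot: [0.46, 0.888, 0.0, 0.01]
ft_force: [-0.2, 0.2, -0.0]
grip_width: 0.0636
```

```bash
python3 - <<'E'
from h import *
goto(.5158,.0308,.125)
E
```

```text
clock 7.3 tcp [0.5145 0.0287 0.1233] xyaw 125.2 down [ 0.018 -0.009 -1.   ] tool mm [ 0.9  2.3 -1.7] F [-0.19  0.23 -0.04] w 0.0636 j [ 0.06  0.35 -0.19  1.02 -0.01 -0.55]
```

Emit:
{"method": "apply_moves", "body": {"moves": [[[1,2,-1,0],[0,0,0,0],[0,0,0,0],[0,0,0,0],[0,0,0,0],[0,0,0,0],[0,0,0,0],[0,0,0,0],[0,0,0,0],[0,0,0,0]]], "hand": -1}}

```text
clock: 8.3
eef_pos: [0.5159, 0.031, 0.1246]
tool_rot: [0.46, 0.888, 0.0, 0.01]
ft_force: [-1.0, -0.0, -0.9]
grip_width: 0.0311
```

```bash
python3 - <<'E'
from h import *
goto(.5158,.0308,.125)
E
```

```text
clock 8.3 tcp [0.5159 0.031  0.1246] xyaw 125.2 down [ 0.018 -0.009 -1.   ] tool mm [-0.1 -0.2 -0.4] F [-0.99 -0.04 -0.88] w 0.0311 j [ 0.07  0.35 -0.18  1.02 -0.01 -0.55]
```

```bash
python3 - <<'E'
from h import *
c=snap('wrist','w3');cv2.imwrite('pics/v3.png',cv2.resize(c['color'][140:320,170:340,::-1],(680,600*6//5*1)[:2] if 0 else (560,593),interpolation=cv2.INTER_CUBIC))
E
```

```text
(no output)
```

View pics/v3.png

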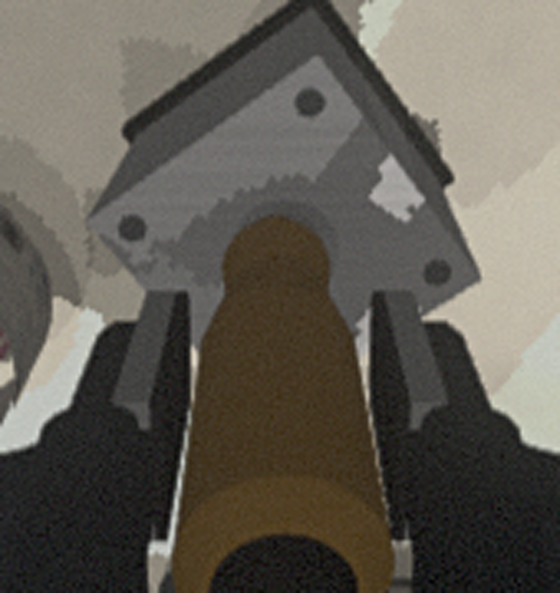

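Emit:
{"method": "apply_moves", "body": {"moves": [[[0,0,0,0],[0,0,0,0],[0,0,0,0],[0,0,0,0],[0,0,0,-7],[0,0,0,-7],[0,0,0,-6],[0,0,0,0],[0,0,0,0],[0,0,0,0]]], "hand": 0.2}}

```text
clock: 9.35
eef_pos: [0.5162, 0.0309, 0.1247]
tool_rot: [0.295, 0.956, -0.002, 0.01]
ft_force: [0.2, -0.5, -0.3]
grip_width: 0.0513
```

Emit:
{"method": "apply_moves", "body": {"moves": [[[0,0,0,0],[0,0,0,0],[0,0,0,0],[0,0,0,0],[0,0,0,0],[0,0,0,0],[0,0,0,0],[0,0,0,0],[0,0,0,0],[0,0,0,0]]], "hand": -1}}

```text
clock: 10.35
eef_pos: [0.5163, 0.0309, 0.1249]
tool_rot: [0.296, 0.955, -0.002, 0.011]
ft_force: [-0.0, 0.1, 0.3]
grip_width: 0.0233
```

```bash
python3 - <<'E'
from h import *
goto(.5158,.0308,.125)
E
```

```text
clock 10.35 tcp [0.5163 0.0309 0.1249] xyaw 145.6 down [ 0.019 -0.009 -1.   ] tool mm [ 0.4 -0.4 -0.1] F [-0.05  0.14  0.31] w 0.0233 j [ 0.07  0.35 -0.18  1.02 -0.01 -0.9 ]
```

Width is now 23.3 mm, so the jaws are flat on the handle faces. Next I'll lift until the tip is about 20 mm inside the bore.

Emit:
{"method": "apply_moves", "body": {"moves": [[[0,0,-6,0],[0,0,-7,0],[0,0,-7,0],[0,0,-7,0],[0,0,-7,0],[0,0,-4,0],[0,0,0,0],[0,0,0,0],[0,0,0,0],[0,0,0,0]]]}}

```text
clock: 11.35
eef_pos: [0.5155, 0.0313, 0.1666]
tool_rot: [0.296, 0.955, -0.001, 0.011]
ft_force: [0.3, 0.4, -1.5]
grip_width: 0.0234
```

```bash
python3 - <<'E'
from h import *
goto(.5158,.0308,.163)
E
```

```text
clock 11.35 tcp [0.5155 0.0313 0.1666] xyaw 145.6 down [ 0.02  -0.009 -1.   ] tool mm [-0.5 -0.3  3.6] F [ 0.29  0.45 -1.47] w 0.0234 j [ 0.07  0.31 -0.12  1.12 -0.01 -0.9 ]
```

Emit:
{"method": "apply_moves", "body": {"moves": [[[0,-5,2,0],[0,-5,2,0],[0,-5,1,0],[0,-5,1,0],[0,-5,1,0],[0,-5,1,0],[0,-5,1,0],[0,-5,1,0],[0,-5,1,0],[0,-4,1,0]]]}}

```text
clock: 12.35
eef_pos: [0.5015, 0.01, 0.161]
tool_rot: [0.289, 0.957, 0.031, 0.02]
ft_force: [2.6, 9.2, 2.4]
grip_width: 0.0231
```

```bash
python3 - <<'E'
from h import *
goto(.5158,.0308,.163)
c=snap('wrist','w4');d=snap('side','d4');s=snap('scene','s4')
H=np.zeros((480,800,3),np.uint8);H[:240,:320]=cv2.resize(c['color'][:,:,::-1],(320,240))
H[:480,320:640]=cv2.resize(d['color'][130:250,185:265,::-1],(320,480),interpolation=cv2.INTER_CUBIC)
H[240:480,:320]=cv2.resize(s['color'][150:246,236:364,::-1],(320,240),interpolation=cv2.INTER_CUBIC);cv2.imwrite('pics/v4.png',H[:,:640])
E
```

```text
clock 12.35 tcp [0.5015 0.01   0.161 ] xyaw 146.4 down [ 0.056  0.047 -0.997] tool mm [-0.4 25.4 -0.2] F [2.61 9.18 2.37] w 0.0231 j [-0.01  0.26 -0.21  1.05  0.05 -0.99]
```

View pics/v4.png

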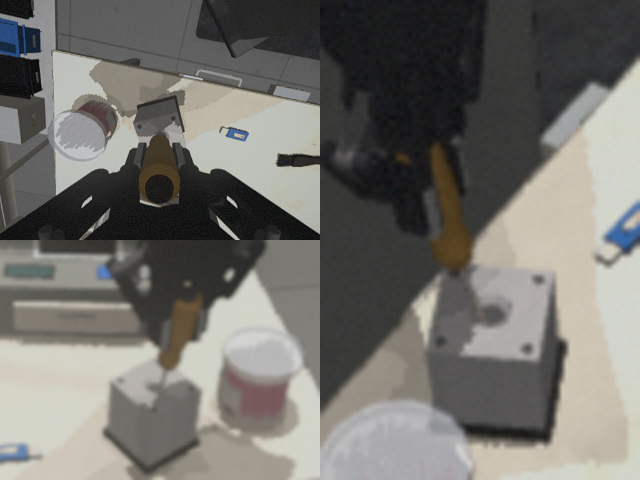

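The driver is pivoting in the bore as intended: about 9 N sideways, and the tool is yielding with it. I'll continue.

Emit:
{"method": "apply_moves", "body": {"moves": [[[0,-6,1,0],[0,-6,1,0],[0,-6,1,0],[0,-6,1,0],[0,-6,1,0],[0,-6,1,0],[0,-6,1,0],[0,-6,1,0],[0,0,0,0],[0,0,0,0]]]}}

```text
clock: 13.5
eef_pos: [0.4853, -0.0146, 0.1536]
tool_rot: [0.282, 0.957, 0.056, 0.028]
ft_force: [1.8, 1.4, -0.3]
grip_width: 0.0234
```

```bash
python3 - <<'E'
from h import *
goto(.5158,.0308,.163)
c=snap('wrist','w5');d=snap('side','d5');s=snap('scene','s5')
for n,k in(('s',s),('d',d),('w',c)):
    hsv=cv2.cvtColor(k['color'],cv2.COLOR_RGB2HSV)
    m=cv2.inRange(hsv,(8,120,40),(25,255,255)); kk,l,st,ce=cv2.connectedComponentsWithStats(m)
    print(n,[(st[i].tolist(),ce[i].round(1).tolist()) for i in range(1,kk) if st[i][4]>30])
E
```

```text
clock 13.5 tcp [ 0.4853 -0.0146  0.1536] xyaw 147.1 down [ 0.084  0.091 -0.992] tool mm [-1.2 55.4 -2.6] F [ 1.77  1.39 -0.33] w 0.0234 j [-0.09  0.22 -0.28  0.99  0.1  -1.08]
s []
d [([364, 82, 21, 18, 94], [373.8, 90.1]), ([198, 164, 19, 32, 244], [207.2, 181.8])]
w [([221, 251, 68, 60, 1083], [253.9, 285.2])]
```

Emit:
{"method": "apply_moves", "body": {"moves": [[[0,1,-8,0],[0,1,-10,0],[0,1,-10,0],[0,2,-14,0],[0,2,-14,0],[0,2,-14,0],[0,2,-14,7],[0,1,-10,8],[0,0,0,6],[0,0,0,0]]]}}

```text
clock: 14.65
eef_pos: [0.4821, -0.0165, 0.2583]
tool_rot: [0.459, 0.887, 0.055, 0.018]
ft_force: [0.1, 0.7, -0.5]
grip_width: 0.0231
```

```bash
python3 - <<'E'
from h import *
goto(.593,.1695,.24)
c=snap('wrist','w6');d=snap('side','d6');s=snap('scene','s6')
H=np.zeros((512,800,3),np.uint8)
H[:,:384]=cv2.resize(d['color'][120:248,165:261,::-1],(384,512),interpolation=cv2.INTER_CUBIC)
H[:,384:768]=cv2.resize(s['color'][120:248,240:336,::-1],(384,512),interpolation=cv2.INTER_CUBIC);cv2.imwrite('pics/v6.png',H[:,:768])
E
```

```text
clock 14.65 tcp [ 0.4821 -0.0165  0.2583] xyaw 125.3 down [ 0.083  0.081 -0.993] tool mm [ 87.3 194.5  42.5] F [ 0.08  0.65 -0.54] w 0.0231 j [-0.09  0.14 -0.1   1.26  0.09 -0.7 ]
```

View pics/v6.png

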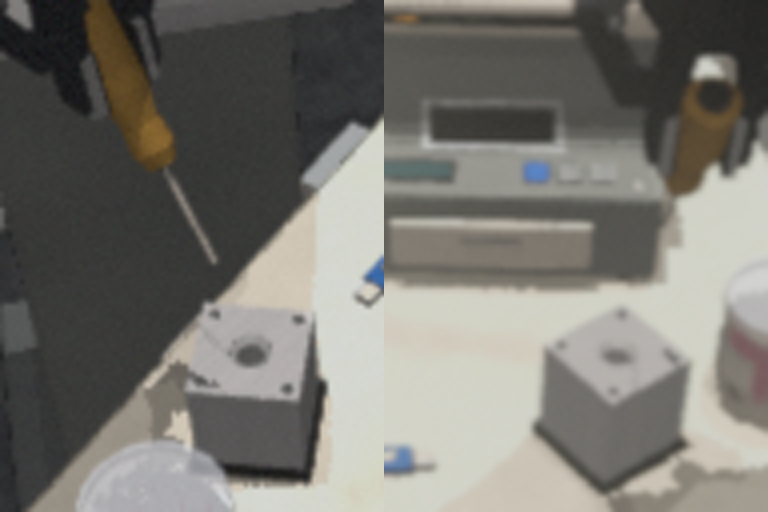

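```bash
python3 - <<'E'
from h import *
d=load('d6');s=load('s6');o=telemetry.get_obs();m=R.from_quat(o['tool_rot']).as_matrix();G=o['eef_pos']-.002*m[:,2]
xh=np.cross(m[:,0],[0,0,1.]);xh/=np.linalg.norm(xh);xh*=np.sign(xh[0]);print('xh',xh)
D=lambda u,v:(165+u/4,120+v/4);S=lambda u,v:(240+(u-384)/4,120+v/4)
ax=m[:,0]
for n,p in [('tip',D(216,263)),('sh',D(155,160))]:
    a,v=ray(d,*p); t=((G-a)@ax)/(v@ax); q=a+t*v-G; print(n,(q+G).round(4),'L',np.linalg.norm(q),'tilt',np.degrees(np.arctan2(q@xh,-q[2])))
for n,p in [('top',S(714,95)),('shoulder',S(683,188))]:
    a,v=ray(s,*p); t=((G-a)@ax)/(v@ax); q=a+t*v-G; print(n,(q+G).round(4),'L',np.linalg.norm(q),'tilt',np.degrees(np.arctan2(q@xh,-q[2])))
print('bore',onz(d,*D(251,350),.072),onz(s,*S(617,354),.072),two(d,D(251,350),s,S(617,354)))
E
```

```text
xh [ 0.81462272  0.57999123 -0.        ]
tip [0.5283 0.0189 0.1614] L 0.11418244231526331 tilt 30.78416142722726
sh [ 0.5006 -0.002   0.2106] L 0.05437077859081079 tilt 25.973423847784435
top [ 0.4663 -0.0284  0.2935] L 0.039215792016495735 tilt -150.17765361431665
shoulder [ 0.4947 -0.0063  0.2149] L 0.047536485121878864 tilt 20.30083794079643
bore [0.51563057 0.03207603 0.072     ] [0.51071454 0.02843613 0.072     ] (array([0.51370132, 0.03115987, 0.06889467]), np.float64(0.0023003283396509154))
```

The side view gives the tip at (0.528,0.019,0.161), 114 mm below the grip and leaning 30.8° (28° needed), so the measure checks out. Next stop is in front of the panel, at the -y end of the channel.

Emit:
{"method": "apply_moves", "body": {"moves": [[[5,14,5,0],[5,14,5,0],[5,14,5,0],[5,14,5,0],[5,14,5,0],[5,14,5,0],[5,14,5,0],[5,14,5,0],[5,13,5,0],[0,0,0,0]]]}}

```text
clock: 15.8
eef_pos: [0.5668, 0.1078, 0.2223]
tool_rot: [0.455, 0.889, 0.054, 0.016]
ft_force: [-0.6, 0.6, -1.4]
grip_width: 0.0234
```

```bash
cat >> h.py <<'E'
# tip in tool frame from measured posture at clock 14.65
TIPT=R.from_quat([.459,.887,.055,.018]).inv().apply([.0462,.0354,-.0969])
FLOOR=np.array([.6355,.1990,.0867]); C=np.c_[np.cross(yt,nt),yt,nt]
def chan():
    o=telemetry.get_obs(); r=R.from_quat(o['tool_rot']); tip=o['eef_pos']+r.apply(TIPT)
    print('clock',round(o['clock'],2),'tip world',tip.round(4),'tip chan mm',(1000*C.T@(tip-FLOOR)).round(1),'F chan',(C.T@o['ft_force']).round(2),'F',o['ft_force'].round(1),'w',round(o['grip_width'],4),'toolz',r.as_matrix()[:,2].round(3))
    return tip,r
def go_tip(cx,cy,cz):
    tip,r=chan(); t=FLOOR+C@(np.array([cx,cy,cz])/1000)
    print('tool mm',(1000*r.inv().apply(t-tip)).round(1)); print('chan axes in tool',(r.as_matrix().T@C).round(3).tolist())
E
python3 - <<'E'
from h import *
goto(.5677,.1071,.2219); go_tip(0,-34,20)
d=snap('side','d7'); cv2.imwrite('pics/v7.png',cv2.resize(d['color'][120:248,200:328,::-1],(512,512),interpolation=cv2.INTER_CUBIC))
E
```

```text
clock 15.8 tcp [0.5668 0.1078 0.2223] xyaw 125.8 down [ 0.077  0.082 -0.994] tool mm [-1.1  0.3  0.4] F [-0.57  0.59 -1.39] w 0.0234 j [ 0.15  0.34  0.06  1.21  0.07 -0.47]
clock 15.8 tip world [0.6123 0.1435 0.1252] tip chan mm [-26.7 -32.2  57.8] F chan [-0.77  0.81 -1.17] F [-0.6  0.6 -1.4] w 0.0234 toolz [ 0.077  0.082 -0.994]
tool mm [-2.8 38.8 25.2]
chan axes in tool [[-0.004, 1.0, 0.026], [0.929, 0.013, -0.369], [-0.369, 0.023, -0.929]]
```

View pics/v7.png

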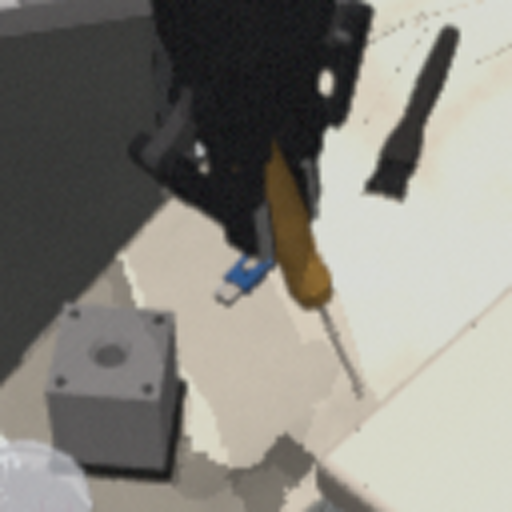

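Emit:
{"method": "apply_moves", "body": {"moves": [[[0,5,3,0],[-1,6,4,0],[-1,6,4,0],[-1,6,4,0],[0,6,4,0],[0,6,4,0],[0,4,2,0],[0,0,0,0],[0,0,0,0],[0,0,0,0]]]}}

```text
clock: 16.85
eef_pos: [0.6044, 0.1289, 0.2004]
tool_rot: [0.457, 0.888, 0.053, 0.016]
ft_force: [-0.4, -0.1, -0.9]
grip_width: 0.0228
```

```bash
python3 - <<'E'
from h import *
d=load('d7'); print(proj(d,[.6123,.1435,.1252]),'seen 290.5 219')
go_tip(0,-33,3)
c=snap('wrist','w8'); s=snap('scene','s8')
H=np.zeros((384,800,3),np.uint8);H[:,:400]=cv2.resize(c['color'][150:,100:,::-1],(400,384)) if 0 else c['color'][:,60:460,::-1]
H[:,400:]=cv2.resize(s['color'][110:206,220:320,::-1],(400,384),interpolation=cv2.INTER_CUBIC);cv2.imwrite('pics/v8.png',H)
E
```

```text
[291.08891085 219.37893514] seen 290.5 219
clock 16.85 tip world [0.6499 0.1644 0.1032] tip chan mm [  0.7 -36.6  18.3] F chan [-0.76  0.19 -0.64] F [-0.4 -0.1 -0.9] w 0.0228 toolz [ 0.077  0.08  -0.994]
tool mm [ 3.3  5.  14.5]
chan axes in tool [[-0.001, 1.0, 0.023], [0.929, 0.01, -0.37], [-0.37, 0.021, -0.929]]
```

View pics/v8.png

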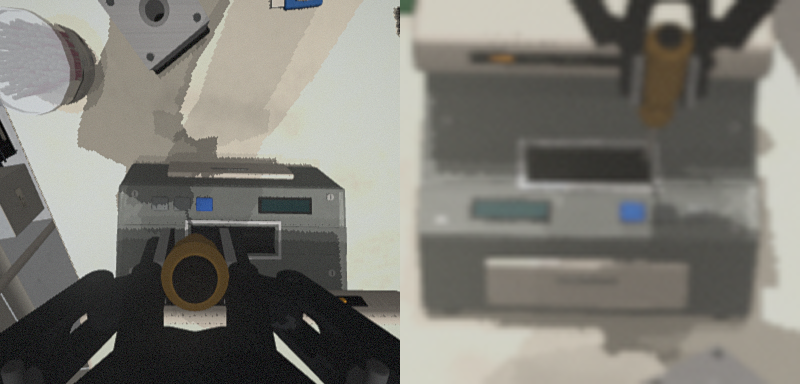

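Emit:
{"method": "apply_moves", "body": {"moves": [[[1,1,3,0],[1,1,3,0],[1,1,3,0],[1,1,3,0],[0,1,2,0],[0,0,1,0],[0,0,1,0],[0,0,1,0],[0,0,1,0],[0,0,1,0]]]}}

```text
clock: 17.95
eef_pos: [0.6064, 0.1355, 0.1894]
tool_rot: [0.458, 0.887, 0.054, 0.019]
ft_force: [-3.4, -2.1, 6.7]
grip_width: 0.0234
```

```bash
python3 - <<'E'
from h import *
go_tip(0,-30,-1)
E
```

```text
clock 17.95 tip world [0.6526 0.1707 0.0924] tip chan mm [  0.7 -33.    6.1] F chan [-0.41  0.2   7.77] F [-3.4 -2.1  6.7] w 0.0234 toolz [ 0.082  0.078 -0.994]
tool mm [2.8 1.9 6.9]
chan axes in tool [[-0.002, 1.0, 0.019], [0.93, 0.009, -0.367], [-0.367, 0.017, -0.93]]
```

Emit:
{"method": "apply_moves", "body": {"moves": [[[2,0.4,0.8,0],[2,0.4,0.8,0],[2,0.4,0.8,0],[2,0.4,0.8,0],[2,0.4,0.8,0],[2,0.4,0.8,0],[2,0.4,0.8,0],[2,0.4,0.8,0],[2,0.4,0.8,0],[2,0.4,0.8,0]]]}}

```text
clock: 18.95
eef_pos: [0.6038, 0.14, 0.1897]
tool_rot: [0.465, 0.884, 0.044, 0.034]
ft_force: [-1.1, -4.7, 5.3]
grip_width: 0.0233
```

```bash
python3 - <<'E'
from h import *
go_tip(0,-10,-1)
E
```

```text
clock 18.95 tip world [0.6522 0.1714 0.0925] tip chan mm [  0.9 -32.2   6.1] F chan [-0.67 -3.23  6.35] F [-1.1 -4.7  5.3] w 0.0233 toolz [ 0.101  0.047 -0.994]
tool mm [22.3  1.7  6.5]
chan axes in tool [[-0.002, 1.0, -0.02], [0.929, -0.005, -0.37], [-0.37, -0.02, -0.929]]
```

Emit:
{"method": "apply_moves", "body": {"moves": [[[0,-1,-3,0],[0,-1,-2,0],[3,0,0,0],[4,0,0,0],[0,0,0,0],[0,0.5,1.5,0],[0,0.5,1.5,0],[0,0.5,1.5,0],[0,0.5,1.2,0],[0,0.5,1.2,0]]]}}

```text
clock: 19.95
eef_pos: [0.5982, 0.1474, 0.1893]
tool_rot: [0.464, 0.884, 0.044, 0.033]
ft_force: [-4.5, -1.2, 6.8]
grip_width: 0.0235
```

```bash
python3 - <<'E'
from h import *
go_tip(0,-18,-1)
E
```

```text
clock 19.95 tip world [0.6463 0.1791 0.0921] tip chan mm [  0.3 -22.5   5.9] F chan [-0.66  1.64  8.09] F [-4.5 -1.2  6.8] w 0.0235 toolz [ 0.099  0.048 -0.994]
tool mm [4.6 2.3 6.5]
chan axes in tool [[-0.003, 1.0, -0.017], [0.929, -0.004, -0.371], [-0.371, -0.017, -0.928]]
```

Emit:
{"method": "apply_moves", "body": {"moves": [[[0,-1,-3,0],[0,-1,-2,0],[3,0,0,0],[4,0,0,0],[0,0,0,0],[0,0.5,1.5,0],[0,0.5,1.5,0],[0,0.5,1.5,0],[0,0.5,1.2,0],[0,0.5,1.2,0]]]}}

```text
clock: 20.95
eef_pos: [0.5938, 0.1537, 0.1892]
tool_rot: [0.464, 0.884, 0.044, 0.033]
ft_force: [-4.6, -2.0, 8.3]
grip_width: 0.0231
```

```bash
python3 - <<'E'
from h import *
go_tip(0,-8,-1)
E
```

```text
clock 20.95 tip world [0.642  0.1853 0.092 ] tip chan mm [  0.2 -14.9   5.8] F chan [-0.46  1.03  9.65] F [-4.6 -2.   8.3] w 0.0231 toolz [ 0.099  0.048 -0.994]
tool mm [7.  2.3 6.3]
chan axes in tool [[-0.003, 1.0, -0.018], [0.929, -0.004, -0.371], [-0.371, -0.017, -0.928]]
```

Emit:
{"method": "apply_moves", "body": {"moves": [[[0,-1,-3,0],[0,-1,-2,0],[3,0,0,0],[4,0,0,0],[0,0,0,0],[0,0.5,1.5,0],[0,0.5,1.5,0],[0,0.5,1.5,0],[0,0.5,1.2,0],[0,0.5,1.2,0]]]}}

```text
clock: 21.95
eef_pos: [0.5893, 0.1599, 0.1891]
tool_rot: [0.464, 0.884, 0.044, 0.033]
ft_force: [-5.9, -1.4, 7.3]
grip_width: 0.023
```

```bash
python3 - <<'E'
from h import *
go_tip(0,0,-1)
E
```

```text
clock 21.95 tip world [0.6374 0.1914 0.0918] tip chan mm [-0.  -7.3  5.8] F chan [-1.57  2.25  9.07] F [-5.9 -1.4  7.3] w 0.023 toolz [ 0.098  0.047 -0.994]
tool mm [7.4 2.5 6.2]
chan axes in tool [[-0.003, 1.0, -0.018], [0.928, -0.004, -0.372], [-0.372, -0.018, -0.928]]
```

Emit:
{"method": "apply_moves", "body": {"moves": [[[0,-1,-3,0],[0,-1,-2,0],[3,0,0,0],[4,0,0,0],[0,0,0,0],[0,0.5,1.5,0],[0,0.5,1.5,0],[0,0.5,1.5,0],[0,0.5,1.2,0],[0,0.5,1.2,0]]]}}

```text
clock: 22.95
eef_pos: [0.5857, 0.1666, 0.1868]
tool_rot: [0.464, 0.884, 0.044, 0.033]
ft_force: [-0.6, 0.3, 1.4]
grip_width: 0.0234
```

```bash
python3 - <<'E'
from h import *
go_tip(0,8,-1)
E
```

```text
clock 22.95 tip world [0.6338 0.1982 0.0895] tip chan mm [-0.3  0.3  3.3] F chan [0.36 0.59 1.4 ] F [-0.6  0.3  1.4] w 0.0234 toolz [ 0.098  0.047 -0.994]
tool mm [7.8 1.9 3.7]
chan axes in tool [[-0.003, 1.0, -0.018], [0.928, -0.004, -0.372], [-0.372, -0.018, -0.928]]
```

At y≈0 the tip sinks 2.5 mm under only 1.4 N, so that is the plug; my frame's floor sits at about 5.8 mm. Now I'll push it in.

Emit:
{"method": "apply_moves", "body": {"moves": [[[0,0.6,1.5,0],[0,0.6,1.5,0],[0,0.6,1.5,0],[0,0.6,1.5,0],[0,0.6,1.5,0],[0,0.6,1.5,0],[0,0.6,1.5,0],[0,0.6,1.5,0],[0,0.6,1.5,0],[0,0.6,1.5,0]]]}}

```text
clock: 23.95
eef_pos: [0.5897, 0.1693, 0.1783]
tool_rot: [0.464, 0.884, 0.043, 0.033]
ft_force: [-6.5, -2.7, 9.4]
grip_width: 0.0232
```

```bash
python3 - <<'E'
from h import *
go_tip(0,0,-7)
E
```

```text
clock 23.95 tip world [0.6378 0.2007 0.0809] tip chan mm [-0.2  0.1 -6.4] F chan [-1.65  1.46 11.56] F [-6.5 -2.7  9.4] w 0.0232 toolz [ 0.097  0.046 -0.994]
tool mm [-0.1  0.4  0.5]
chan axes in tool [[-0.003, 1.0, -0.019], [0.928, -0.005, -0.373], [-0.373, -0.018, -0.928]]
```

```bash
python3 - <<'E'
from h import *
s=snap('scene','s9')
H=np.hstack([cv2.resize(load(f)['color'][130:210,215:315,::-1],(400,320),interpolation=cv2.INTER_CUBIC) for f in('scene0','s9')]);cv2.imwrite('pics/v9.png',H)
E
```

```text
(no output)
```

View pics/v9.png

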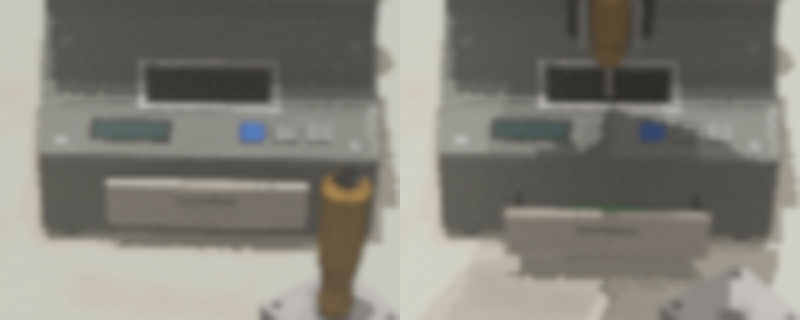

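The drawer is out: its white front moved from row 203 to 232 in the 4x crop. Now I'll retract along the panel normal.

Emit:
{"method": "apply_moves", "body": {"moves": [[[0,-0.8,-2,0],[0,-1.2,-3,0],[0,-1.6,-4,0],[0,-1.6,-4,0],[0,-2,-5,0],[0,-2,-5,0],[0,-2,-5,0],[0,-4,-5,0],[0,-6,-5,0],[0,-10,-5,0]]]}}

```text
clock: 25.0
eef_pos: [0.559, 0.1489, 0.2191]
tool_rot: [0.464, 0.884, 0.043, 0.033]
ft_force: [-0.5, -0.2, -0.2]
grip_width: 0.0235
```

```bash
cat >> h.py <<'E'
def tip_to(x,y,z):
    tip,r=chan(); print('tool mm',(1000*r.inv().apply(np.array([x,y,z])-tip)).round(1),'up in tool',r.as_matrix()[2].round(3),'TCPz',telemetry.get_obs()['eef_pos'][2].round(4))
E
python3 - <<'E'
from h import *
tip_to(.5155+.0025,.031+.002,.14)
E
```

```text
clock 25.0 tip world [0.607  0.1803 0.1217] tip chan mm [-13.7   0.9  46.9] F chan [-0.55  0.13  0.11] F [-0.5 -0.2 -0.2] w 0.0235 toolz [ 0.097  0.045 -0.994]
tool mm [ -71.1 -154.1  -33.5] up in tool [-0.018  0.106 -0.994] TCPz 0.2191
```

Emit:
{"method": "apply_moves", "body": {"moves": [[[0,-16,-4,0],[-8,-17,-4,0],[-9,-17,-4,0],[-9,-17,-4,0],[-9,-17,-4,0],[-9,-17,-4,0],[-9,-17,-3,0],[-9,-17,-3,0],[-8,-16,-3,0],[0,0,0,0]]]}}

```text
clock: 26.0
eef_pos: [0.4603, -0.0039, 0.2412]
tool_rot: [0.464, 0.884, 0.043, 0.034]
ft_force: [0.6, 0.2, -0.0]
grip_width: 0.0235
```

```bash
python3 - <<'E'
from h import *
tip_to(.518,.033,.085)
d=snap('side','d10'); t,_=chan(); print(proj(d,t))
hsv=cv2.cvtColor(d['color'],cv2.COLOR_RGB2HSV)
cv2.imwrite('pics/v10.png',cv2.resize(d['color'][120:248,175:271,::-1],(450,600),interpolation=cv2.INTER_CUBIC))
E
```

```text
clock 26.0 tip world [0.5085 0.0273 0.1439] tip chan mm [-151.9  -68.2  145.5] F chan [ 0.48 -0.17 -0.29] F [ 0.6  0.2 -0. ] w 0.0235 toolz [ 0.099  0.044 -0.994]
tool mm [ 0.5  4.7 59.7] up in tool [-0.02   0.107 -0.994] TCPz 0.2412
clock 26.05 tip world [0.5092 0.0281 0.1439] tip chan mm [-151.   -67.9  145.1] F chan [-0.11 -0.33 -0.05] F [ 0.1 -0.3 -0.1] w 0.0234 toolz [ 0.1    0.045 -0.994]
[222.80584663 183.49675141]
```

View pics/v10.png

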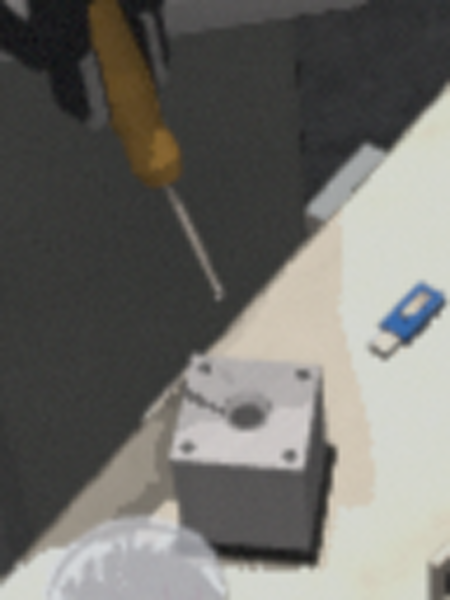

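Predicted and seen tip agree within about 1 px (221.7,183.1), and the bore mouth at (228,208) matches (0.5156,0.032). I'll lower the tip to the mouth.

Emit:
{"method": "apply_moves", "body": {"moves": [[[0,1,8,0],[0,1,9,0],[0,1,9,0],[0,1,9,0],[0,1,9,0],[0,0,9,0],[0,0,6,0],[0,0,0,0],[0,0,0,0],[0,0,0,0]]]}}

```text
clock: 27.05
eef_pos: [0.4715, 0.0054, 0.1759]
tool_rot: [0.462, 0.885, 0.043, 0.032]
ft_force: [-0.7, 0.1, -0.6]
grip_width: 0.0233
```

```bash
python3 - <<'E'
from h import *
tip_to(.5175,.033,.058)
E
```

```text
clock 27.05 tip world [0.5193 0.037  0.0784] tip chan mm [-169.8  -66.4   80.9] F chan [-0.69  0.51 -0.29] F [-0.7  0.1 -0.6] w 0.0233 toolz [ 0.096  0.046 -0.994]
tool mm [-1.9 -6.  20. ] up in tool [-0.017  0.105 -0.994] TCPz 0.1759
```

Emit:
{"method": "apply_moves", "body": {"moves": [[[-1,-3,0,0],[-1,-3,0,0],[0,0,0,0],[0,0,4,0],[0,0,4,0],[0,0,4,0],[0,0,4,0],[0,0,4,0],[0,0,0,0],[0,0,0,0]]]}}

```text
clock: 28.05
eef_pos: [0.4711, 0.001, 0.1552]
tool_rot: [0.462, 0.885, 0.044, 0.034]
ft_force: [0.1, 1.1, -0.4]
grip_width: 0.0231
```

```bash
python3 - <<'E'
from h import *
tip_to(.5175,.033,.058)
E
```

```text
clock 28.05 tip world [0.5194 0.0327 0.058 ] tip chan mm [-181.6  -70.    64. ] F chan [ 0.43  0.88 -0.63] F [ 0.1  1.1 -0.4] w 0.0231 toolz [ 0.101  0.047 -0.994]
tool mm [ 1.4 -1.3 -0.2] up in tool [-0.019  0.11  -0.994] TCPz 0.1552
```

The tip is inside the bore with almost no force. Now I'll swing the handle upright.

Emit:
{"method": "apply_moves", "body": {"moves": [[[0,6,-1,0],[0,6,-1,0],[0,6,-1,0],[0,6,-1,0],[0,6,-0.5,0],[0,6,-0.5,0],[0,6,0,0],[0,6,0,0],[0,0,0,0],[0,0,0,0]]]}}

```text
clock: 29.05
eef_pos: [0.492, 0.0179, 0.1584]
tool_rot: [0.467, 0.884, 0.019, 0.021]
ft_force: [-0.8, -0.7, 0.4]
grip_width: 0.0234
```

```bash
python3 - <<'E'
from h import *
goto(.5156,.031)
d=snap('side','d11');s=snap('scene','s11')
for n,k in(('s',s),('d',d)):
    hsv=cv2.cvtColor(k['color'],cv2.COLOR_RGB2HSV); m=cv2.inRange(hsv,(8,110,40),(25,255,255)); m[:140]=0
    kk,l,st,ce=cv2.connectedComponentsWithStats(m)
    for i in range(1,kk):
        if st[i][4]>30:
            ys,xs=np.nonzero(l==i); v=cv2.fitLine(np.c_[xs,ys].astype(np.float32),2,0,.01,.01).ravel(); print(n,st[i].tolist(),v.round(3))
E
```

```text
clock 29.05 tcp [0.492  0.0179 0.1584] xyaw 124.3 down [ 0.054  0.014 -0.998] tool mm [-2.5 26.9  1.5] F [-0.84 -0.69  0.4 ] w 0.0234 j [ 0.03  0.25 -0.23  1.04  0.01 -0.57]
s [297, 176, 11, 14, 88] [ 4.00000e-02 -9.99000e-01  3.01898e+02  1.81761e+02]
d [213, 155, 13, 40, 287] [1.64000e-01 9.86000e-01 2.18878e+02 1.76990e+02]
```

Emit:
{"method": "apply_moves", "body": {"moves": [[[0,6,-1,0],[0,6,-1,0],[0,6,-1,0],[0,6,-1,0],[0,6,0,0],[0,6,0,0],[0,6,0,0],[0,6,0,0],[0,0,0,0],[0,0,0,0]]]}}

```text
clock: 30.15
eef_pos: [0.52, 0.0375, 0.1617]
tool_rot: [0.47, 0.883, 0.003, 0.013]
ft_force: [-1.5, -1.1, -0.9]
grip_width: 0.0233
```

```bash
cat > seg.py <<'E'
from h import *
def tilt(d,s):
    o=telemetry.get_obs(); P={}
    for n,k in(('s',s),('d',d)):
        hsv=cv2.cvtColor(k['color'],cv2.COLOR_RGB2HSV); m=cv2.inRange(hsv,(8,110,40),(25,255,255)); m[:130]=0
        if n=='s': m[:,:270]=0
        else: m[:,300:]=0
        kk,l,st,ce=cv2.connectedComponentsWithStats(m); i=1+np.argmax(st[1:,4])
        ys,xs=np.nonzero(l==i); v=cv2.fitLine(np.c_[xs,ys].astype(np.float32),2,0,.01,.01).ravel().astype(float)
        a,d1=ray(k,v[2],v[3]);_,d2=ray(k,v[2]+20*v[0],v[3]+20*v[1]); P[n]=np.cross(d1,d2); print(n,st[i].tolist(),v.round(2))
    ax=np.cross(P['s'],P['d']);ax/=np.linalg.norm(ax);ax*=np.sign(ax[2]); print('axis',ax.round(3),'tilt deg',np.degrees(np.arccos(ax[2])).round(1))
E
python3 - <<'E'
from seg import *
goto(.5156,.031); print('start pose ref:');tilt(load('side0'),load('scene0'))
tilt(snap('side','d12'),snap('scene','s12'))
E
```

```text
clock 30.15 tcp [0.52   0.0375 0.1617] xyaw 123.9 down [ 0.026 -0.008 -1.   ] tool mm [-2.9 -7.3 -0.1] F [-1.48 -1.08 -0.91] w 0.0233 j [ 0.08  0.32 -0.12  1.1  -0.01 -0.52]
start pose ref:
s [296, 175, 11, 6, 49] [1.0000e+00 6.0000e-02 3.0094e+02 1.7794e+02]
d [218, 176, 13, 34, 313] [1.1000e-01 9.9000e-01 2.2506e+02 1.9168e+02]
axis [-0.835  0.061  0.547] tilt deg 56.8
s [296, 161, 10, 33, 217] [ 7.0000e-02 -1.0000e+00  3.0000e+02  1.7339e+02]
d [224, 163, 10, 36, 194] [ 6.0000e-02 -1.0000e+00  2.2925e+02  1.8160e+02]
axis [0.11  0.085 0.99 ] tilt deg 8.0
```

Emit:
{"method": "apply_moves", "body": {"moves": [[[-1,-2,0,0],[-1,-2,0,0],[0,0,3,0],[0,0,3,0],[0,0,3,0],[0,0,3,0],[0,0,3,0],[0,0,0,0],[0,0,0,0],[0,0,0,0]]]}}

```text
clock: 31.25
eef_pos: [0.5203, 0.0349, 0.1463]
tool_rot: [0.469, 0.883, 0.006, 0.015]
ft_force: [-0.7, 0.3, -1.9]
grip_width: 0.0234
```

```bash
python3 - <<'E'
from seg import *
goto(.5156,.031,.125); tilt(snap('side','d13'),snap('scene','s13'))
E
```

```text
clock 31.25 tcp [0.5203 0.0349 0.1463] xyaw 124.0 down [ 0.032 -0.003 -0.999] tool mm [-0.2 -6.5 21.1] F [-0.74  0.33 -1.86] w 0.0234 j [ 0.07  0.33 -0.15  1.06 -0.01 -0.52]
s [297, 167, 10, 33, 209] [ 1.100e-01 -9.900e-01  3.007e+02  1.800e+02]
d [223, 169, 10, 35, 202] [ 5.0000e-02 -1.0000e+00  2.2850e+02  1.8704e+02]
axis [0.147 0.07  0.987] tilt deg 9.4
```

Emit:
{"method": "apply_moves", "body": {"moves": [[[0,-2,1,0],[0,-2,2,0],[0,-2,2,0],[0,0,3,0],[0,0,3,0],[0,0,3,0],[0,0,3,0],[0,0,0,0],[0,0,0,0],[0,0,0,0]]]}}

```text
clock: 32.35
eef_pos: [0.5159, 0.0312, 0.1278]
tool_rot: [0.469, 0.883, 0.006, 0.015]
ft_force: [0.2, 0.4, -1.8]
grip_width: 0.0234
```

```bash
python3 - <<'E'
from seg import *
goto(.5156,.031,.125); tilt(snap('side','d14'),snap('scene','s14'))
E
```

```text
clock 32.35 tcp [0.5159 0.0312 0.1278] xyaw 124.0 down [ 0.033 -0.003 -0.999] tool mm [ 0.1 -0.4  2.8] F [ 0.15  0.41 -1.82] w 0.0234 j [ 0.06  0.34 -0.19  1.01 -0.01 -0.53]
s [296, 176, 11, 31, 190] [ 9.0000e-02 -1.0000e+00  3.0058e+02  1.8774e+02]
d [222, 174, 10, 35, 189] [ 3.0000e-02 -1.0000e+00  2.2708e+02  1.9180e+02]
axis [0.112 0.071 0.991] tilt deg 7.6
```

Nearly seated at 3 mm above the rest height. I'll lower it the rest of the way and release.

Emit:
{"method": "apply_moves", "body": {"moves": [[[0,0,1,0],[0,0,1,0],[0,0,1,0],[0,0,1,0],[0,0,0,0],[0,0,0,0],[0,0,0,0],[0,0,0,0],[0,0,0,0],[0,0,0,0]]]}}

```text
clock: 33.45
eef_pos: [0.5166, 0.0312, 0.1247]
tool_rot: [0.469, 0.883, 0.007, 0.016]
ft_force: [-0.8, -0.5, 0.3]
grip_width: 0.0232
```

Emit:
{"method": "apply_moves", "body": {"moves": [[[0,0,0,0],[0,0,0,0],[0,0,0,0],[0,0,0,0],[0,0,0,0],[0,0,0,0],[0,0,0,0],[0,0,0,0],[0,0,0,0],[0,0,0,0]]], "hand": 0.8}}

```text
clock: 34.45
eef_pos: [0.5169, 0.0313, 0.1246]
tool_rot: [0.469, 0.883, 0.007, 0.016]
ft_force: [-0.6, 0.1, 0.2]
grip_width: 0.0767
```

```bash
python3 - <<'E'
from seg import *
goto(.5156,.031,.125); tilt(snap('side','d15'),snap('scene','s15'))
E
```

```text
clock 34.45 tcp [0.5169 0.0313 0.1246] xyaw 124.0 down [ 0.035 -0.003 -0.999] tool mm [ 0.5 -1.2 -0.5] F [-0.55  0.14  0.19] w 0.0767 j [ 0.06  0.34 -0.2   1.   -0.01 -0.53]
s [297, 176, 10, 32, 204] [ 1.0000e-01 -1.0000e+00  3.0055e+02  1.8926e+02]
d [218, 176, 13, 34, 295] [5.0000e-02 1.0000e+00 2.2486e+02 1.9333e+02]
axis [0.055 0.035 0.998] tilt deg 3.7
```

Emit:
{"method": "apply_moves", "body": {"moves": [[[0,0,-8,0],[0,0,-12,0],[0,0,-14,0],[0,0,-14,0],[0,0,-14,0],[0,0,-14,0],[0,0,-14,0],[0,0,-10,0],[0,0,0,0],[0,0,0,0]]]}}

```text
clock: 35.55
eef_pos: [0.5142, 0.0317, 0.2369]
tool_rot: [0.469, 0.883, 0.009, 0.019]
ft_force: [0.7, 0.6, -0.6]
grip_width: 0.0765
```

```bash
python3 - <<'E'
from seg import *
goto(.5156,.031,.125)
d=snap('side','d16');s=snap('scene','s16')
a=load('side0')
def seg(k):
    hsv=cv2.cvtColor(k['color'],cv2.COLOR_RGB2HSV); m=cv2.inRange(hsv,(8,140,60),(25,255,255)); kk,l,st,ce=cv2.connectedComponentsWithStats(m)
    return [(st[i].tolist(),ce[i].round(1).tolist()) for i in range(1,kk) if st[i][4]>30]
print(seg(a),seg(d))
for n,x,y,(u0,u1,v0,v1) in [('jar side',a,d,(180,225,230,275)),('dongle side',a,d,(252,272,178,198)),('brush side',a,d,(285,320,120,170)),('jar scene',load('scene0'),s,(318,360,180,225)),('dongle scene',load('scene0'),s,(228,256,228,244)),('drawer scene',load('scene0'),s,(235,300,165,205))]:
    p,q=[cv2.cvtColor(k['color'],cv2.COLOR_RGB2GRAY)[v0:v1,u0:u1].astype(np.float32) for k in(x,y)]
    sh=cv2.phaseCorrelate(p,q); print(n,'shift px',np.round(sh[0],1),'meandiff',np.abs(p-q).mean().round(1))
b=s['color'];T=onz
E
```

```text
clock 35.55 tcp [0.5142 0.0317 0.2369] xyaw 124.0 down [ 0.043 -0.003 -0.999] tool mm [  1.5  -3.  111.9] F [ 0.7   0.6  -0.56] w 0.0765 j [ 0.06  0.24 -0.02  1.26 -0.01 -0.53]
[([364, 82, 21, 18, 81], [374.0, 89.9]), ([218, 176, 13, 33, 269], [225.2, 191.5])] [([367, 82, 18, 18, 75], [374.6, 89.7]), ([218, 177, 12, 32, 270], [224.4, 192.5])]
jar side shift px [0.7 0.6] meandiff 9.6
dongle side shift px [-0.5  0.2] meandiff 6.8
brush side shift px [-0.  -0.1] meandiff 8.7
jar scene shift px [0.2 0.6] meandiff 8.8
dongle scene shift px [ 0. -0.] meandiff 4.8
drawer scene shift px [ 0.3 -0.1] meandiff 25.0
```

```bash
python3 - <<'E'
from h import *
g=lambda f:cv2.cvtColor(load(f)['color'],cv2.COLOR_RGB2GRAY)[165:205,238:290].astype(float)
print(np.abs(g('s16')-g('s9')).mean(),np.abs(g('s16')-g('scene0')).mean())
workorder.job_done()
E
```

```text
16.28028846153846 28.36778846153846
the job is handed in; nothing more can be done
```

The job is handed in at about 36 s: the drawer is out and the driver is back in its stand. No verdict was reported.

**What I did**
- **Grip:** my first two grips landed on the handle's corners (31 mm wide). I turned the jaws 20° and regripped flat on the faces (23.3 mm).
- **Tilt:** the tool can't be tilted directly, so I levered the driver against the stand's bore until it leaned about 31°, measured. Square to the panel is 28°.
- **Finding the plug:** I dabbed along the channel floor in 7–8 mm steps from the -y end. The floor stayed rigid at 6–10 N up to y≈-7 mm. At y≈0 the tip sank under 1.4 N.
- **Push:** I pushed until the tip was about 12 mm below the felt floor and the force rose to 11.5 N.
- **Return:** I straightened the driver in the bore, seated it and released it. The gripper then went up, leaving the fingertips about 50 mm above the handle.

**Last checks**
- **Drawer:** the picture with the plug pushed in showed it clearly out. The travel was not measured. After release, I only compared the drawer area between pictures: it matched that picture better than the starting one (difference 16 against 28).
- **Driver:** it is within about 1 px of its starting place in the side view. Just after release, a rough two-view estimate put it 3.7° from upright (limit 5.7°).
- **Bystanders:** the jar and dongle each shifted under 1 px in two views, as did the brush in the side view.

**Disagreement:** the floor was felt 5.8 mm higher than my camera estimate. I took the felt value as the floor for the push depth.

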